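# Hang a cable sheave behind the keepers of a strut-post hook

### The job

Take the large cable sheave out of its batten cradle by the rim and hang it on the twin J-hook of the strut post: bring the rim over the upturned hook tips, press it down past the two sprung keepers until they snap shut above it, let it sink gently into the bottom of both hooks, and bear down on it there with about 15 N for a second to prove that it is home. Then let go and leave it hanging, without ever dropping it onto the hook or forcing it; leave the small sheave and the other things on the table where they are.

Things in the scene. Friction and masses are not known exactly. Their poses are not given: they have to be found in the camera images.
- sheave: The wheel to hang: aluminium cable sheave, 250 mm across, grooved rim 22 mm wide along the axle and 16 mm deep (inner radius 109), two straight arms 12 mm wide along y, hub 32 mm long, 0.45 to 0.65 kg. Origin mid-hub; x = axle (level), z up. Stands on edge in the cradle; pinch the rim's flat sides at the top, 117 mm above the origin.
- cradle: Fixed timber cradle, 230 x 180 mm, battens 75 mm high, two slots 27 mm wide and 120 mm apart along its x; origin under its middle. The large sheave stands in the slot at x = -60 mm, the small one at +60 mm, axles along the cradle's x. The large one must rise over 55 mm to leave its slot. Cradle and post change sides of the table.
- small_sheave: A sheave of the same form, 150 mm across, standing in the cradle's other slot; a bystander. Origin in its hub.
- post: Fixed steel strut post, 41 x 41 mm, 285 mm high, on a 150 mm square foot plate; origin under the foot's middle, z up. On its -x side a twin J-hook is clamped: two level round bars, 10 mm thick, at y = +50 and -50 mm, running out along -x to upturned ends. The hook is rigid, but its height differs every time and is not measured: tops of the bars 246 to 278 mm above the origin.
- hook_lowest (a point): Point of the post frame (x -115, y 0, z 246 mm) midway between the two seats when the hook is clamped lowest; the true seats lie 0 to 32 mm above it. Axes as the post's. Home, the sheave's axle lies along x with its hub 97 mm below the seats' middle. A hook's upturned end has its inner side 15 mm and outermost point 30 mm to -x of this point; its top is 28 mm above the bar.
- keeper_left (a joint): Sprung steel tongue, 34 x 12 mm, over the bar at the post's y = +50 mm. Hinged 58 mm above the bar on a 14 mm wide upstand that stands behind the seat (front face 16 mm to +x of the seat's middle), it slants down over the seat, its end 29 mm above the bar. 0 = shut; pushed back by the rim it grows, to about 0.4 rad as the rim passes, 0.55 at most; springs shut by itself.
- keeper_right (a joint): The same at y = -50 mm. A rim centred over the seats meets both keepers about 50 mm above home; pressing it past them takes 5 to 12 N down in all, more than its weight, and they push it to -x with 8 to 15 N; that push ends as they snap shut above it, 2 to 6 mm above home, the one perhaps just before the other. Then it sinks freely onto the bars. Over 25 N on the hook bends it.
- junction_box: Grey junction box, 100 x 100 x 54 mm; bystander, origin under it.
- tape_roll: Black roll of tape, 68 mm across, 19 mm high; bystander, origin under it.
- screwdriver: Screwdriver lying on the table; bystander.
- wrench: Wrench lying on the table; bystander.
- tea_mug: White mug, 80 mm across, 90 mm high; bystander, origin under it.
- lunch_tub: White lidded food tub, 116 mm across, 64 mm high; bystander, origin under it.

How it is judged:
On the way, in this order (a step that is already met when the one before it is completed fails the run):
1. the large sheave is lifted clear of the cradle (z of sheave in the frame of cradle above 0.205 m and contact force between sheave and cradle below 0.1 N), for 0.2 s.
2. the rim is pressing both keepers open, over the seats (value of joint each of keeper_left, keeper_right above 0.2 rad and contact force between sheave and post above 2 N and x of sheave in the frame of post between -0.135 and -0.095 m), for 0.05 s.
3. the keepers have snapped shut above the rim and it is borne down in both hooks to prove that it is home (contact force between sheave and post above 2 N and value of joint each of keeper_left, keeper_right below 0.08 rad and x of sheave in the frame of post between -0.126 and -0.104 m and y of sheave in the frame of post between -0.01 and 0.01 m and z of sheave in the frame of post between 0.141 and 0.19 m and angle between the x axis of sheave and the x axis of post, either way round below 0.15 rad and contact force between sheave and post above 10 N), for 0.3 s.
At the end, for the whole second after the job is handed in: The large sheave hangs still and released in both hook bars: carried by the hook (over 2 N), keepers shut above the rim (0.08 rad), hub within 11 mm of the seats along the bars, 10 mm of midway between them, axle within 0.15 rad of the post's x, hub 141 to 190 mm above the foot (contact force between sheave and post above 2 N and value of joint each of keeper_left, keeper_right below 0.08 rad and x of sheave in the frame of post between -0.126 and -0.104 m and y of sheave in the frame of post between -0.01 and 0.01 m and z of sheave in the frame of post between 0.141 and 0.19 m and angle between the x axis of sheave and the x axis of post, either way round below 0.15 rad and linear speed of sheave below 0.02 m/s and angular speed of sheave below 0.15 rad/s); the robot touches nothing.
It fails at once if the hook is loaded with more than 25 N by the sheave (dropped on or forced) (contact force between sheave and post above 25 N).
It fails at once if the small sheave is moved more than 30 mm (distance of small_sheave from where it was at the start of the episode above 0.03 m).
It fails at once if a bystander on the table is moved more than 30 mm (distance of any of junction_box, tape_roll, screwdriver, wrench, tea_mug, lunch_tub from where it was at the start of the episode above 0.03 m).
It also fails if it takes over 72 s, if anything falls off the work surface, if the arm or the gripper's body presses on something with over 40 N, if the wrist force passes 120 N, or if a joint passes its speed limit or range.

### The arm

A 6-joint arm with a two-finger parallel gripper is mounted at the origin on the work surface. World frame = base frame: x ahead of the robot, y to its left, z up, the work surface at z = 0. Lengths are in m, angles in rad, forces in N, time in s.
With the tool pointing down it reaches from about 0.375 to 0.9 m from the base axis. Payload 3.1 kg.
Tool frame: the origin (TCP) lies on the centre line of the jaws, within the pads' length; the fingertips stand ahead of it and the grasp point (between the pads) lies 3 mm ahead of it (robot.tip_reach is the z of the fingertips in the tool frame, in m); z points along the fingers, y is the line along which they close (so a half turn about z gives the same grasp; the last joint's range is limited). The gripper opens to 87 mm and grips with 3 to 60 N. Pads are 19 mm wide; open, the fingers measure 117 mm over their backs; the gripper's body (75 mm by 190 mm) begins 51 mm behind the grasp point.
Start: joints at [1.119, 0.527, 1.433, -0, 1.181, -0.178], TCP at [0.169, 0.602, 0.245] pointing down, gripper open.
Joint ranges: [-3.08, 3.08], [-0.75, 2.2], [0.22, 2.44], [-1.43, 4.57], [0, 2.65], [-2.85, 2.85]. Speed limits (rad/s): [2.79, 2.79, 3.14, 3.14, 3.14, 3.14].

### API

Orientations are given as a unit quaternion [x, y, z, w].
In Python, from rig import sensors, eyes, ticket, robot gives the robot as it stands.
- The arm moves only by the tool drive_tool, never from a script. Its argument "deltas" is a list that holds one entry, the list of rows, each a list of 6 numbers: the shift along the tool's x, y, z in mm, then the turn, a rotation vector about the tool's x, y, z in rad. A call has 1 to 8 rows; each row shifts and turns the commanded pose from where the row before left it, along the tool's axes as they then stand; what a row does not reach is not made up. A row lasts 1/12 s, in which the tool goes at most 41.7 mm and 7.16 degrees, less where a joint would pass 70% of its speed; a pose out of reach is approached as far as the arm can. A call is refused whole if a number of a shift passes 41.7 or a number of a turn 0.125, either way. A call with a gripper value outside its range is refused whole. "gripper" is the opening in per cent of the stroke, from 0 (shut) to 100 (fully open), set as the call begins (left out, the last holds). The fingers move at their own pace and stop on an object; "squeeze" is the grip in N (left out, the last holds). Time passes only in rows, so rows that do not move let the fingers close. It gives the time, the measured TCP pose, the force, the opening and the grip force at its end, in the units of the state.
- sensors.get_obs(): the state, without advancing time (a new reading comes with each control period).
- eyes.camera(name): name is "scene" or "top" or "wrist"; returns a dict with "img" (400x640x3 uint8, red, green, blue), "fov_y" (degrees; the focal length in pixels is half the picture's height over the tangent of half this angle, whatever the lens; pixels are square), "cx", "cy" (the principal point, pixels), "xyz" and "attitude" of the camera in the world; the wrist camera has in their place "hand_eye" (4x4, takes a point from camera to tool coordinates, whose origin is the TCP and whose axes are the flange's). Camera axes: x right, y up, looking along -z (the intrinsics and any distortion apply to the point x, -y, -z); pixel columns grow to the right and rows downward; lengths in m; the calibration is good to about 2 mm. A picture is of the moment at which its call begins: read the wrist's pose just before it. There is no depth.
- ticket.hand_in(): hands the job in; it is judged then, once.
The state is a dict: "time": time; "q": joint angles; "joint_velocities": joint speeds; "joint_torque": joint torques, N m; "position": TCP position; "tool_rot": TCP orientation; "ft_force": force on the tool from outside, world axes, zero at the start; "moment": the same for the moment, N m; "grip_width": finger opening in m; "grip_force": force on a finger pad.
Only numpy, scipy, OpenCV 4.12 (cv2) and the standard library are available. Lean on these libraries where they do the work, as an engineer would, in place of code of your own. Each camera call takes 0.05 s, during which the arm holds its last target. There are 200 camera calls.

## Working session

There is one attempt and no reset: what is moved stays moved. The work goes in short steps, Python scripts to look and compute and a tool call to move; the robot and the scene stay as the last step left them, time stands still between calls to the robot, and variables do not carry over. Pictures are saved under pics/ and viewed, at most 12 in all, crops included, and the job is handed in when it is done.

Besides the shell and the picture viewer there is one more tool, called after "Call:" as name(argument=value, ...) on one line, values as JSON. drive_tool: Moves the arm, as the interface text tells. Its arguments: {"type":"object","properties":{"deltas":{"type":"array"},"gripper":{"type":"number"},"squeeze":{"type":"number"}},"required":["deltas"]}

```bash
ls; mkdir -p pics; cat > h.py <<'E'
import numpy as np, cv2
from scipy.spatial.transform import Rotation as R
from rig import sensors, eyes, ticket, robot
def cam(n):
    s=sensors.get_obs(); c=eyes.camera(n)
    if n=="wrist":
        T=np.eye(4);T[:3,:3]=R.from_quat(s["tool_rot"]).as_matrix();T[:3,3]=s["position"]
        c["M"]=T@np.array(c["hand_eye"])
    else:
        T=np.eye(4);a=np.array(c["attitude"]);T[:3,:3]=R.from_quat(a).as_matrix() if a.size==4 else a;T[:3,3]=c["xyz"];c["M"]=T
    c["f"]=200/np.tan(np.radians(c["fov_y"])/2)
    return c
def ray(c,u,v):
    d=np.array([(u-c["cx"])/c["f"],-(v-c["cy"])/c["f"],-1]);d=c["M"][:3,:3]@d
    return c["M"][:3,3],d/np.linalg.norm(d)
def onz(c,u,v,z):
    o,d=ray(c,u,v);return o+d*(z-o[2])/d[2]
def proj(c,p):
    q=np.linalg.inv(c["M"])@np.append(p,1);return c["cx"]+c["f"]*q[0]/-q[2],c["cy"]-c["f"]*q[1]/-q[2]
def save(c,n): cv2.imwrite("pics/"+n,c["img"][:,:,::-1])
E
python3 - <<'E'
from h import *
for n in("scene","top"):
    c=cam(n);save(c,n+".png");print(n,{k:v for k,v in c.items() if k not in("img","M")});print(c["M"].round(3))
print(robot.tip_reach,sensors.get_obs())
E
```

```text
pics
scene {'fov_y': 53.87298648662408, 'cx': 313.06966453314254, 'cy': 196.18513086761888, 'xyz': array([ 1.21296899, -0.23912758,  1.1346776 ]), 'attitude': array([0.25234396, 0.18041181, 0.5470422 , 0.77750816]), 'f': np.float64(393.6000042038117)}
[[ 0.336 -0.76   0.557  1.213]
 [ 0.942  0.274 -0.195 -0.239]
 [-0.004  0.59   0.808  1.135]
 [ 0.     0.     0.     1.   ]]
top {'fov_y': 49.419026665433606, 'cx': 321.7184868293082, 'cy': 210.89505473833324, 'xyz': array([0.41662915, 0.00676637, 1.50138874]), 'attitude': array([ 0.046796  , -0.05090643, -0.69675041,  0.71397306]), 'f': np.float64(434.6410756202317)}
[[ 0.024  0.99  -0.138  0.417]
 [-1.     0.025  0.004  0.007]
 [ 0.007  0.138  0.99   1.501]
 [ 0.     0.     0.     1.   ]]
0.022 {'time': 0.1, 'q': array([ 1.11852420e+00,  5.28371672e-01,  1.43378703e+00, -1.43454881e-05,
        1.18136927e+00, -1.78511054e-01]), 'joint_velocities': array([-0.00143635, -0.0012494 , -0.00106105, -0.00199248,  0.00186765,
        0.00200342]), 'joint_torque': array([-1.81697806e-04, -4.40986633e+01, -1.77150160e+01,  6.34955917e-02,
        5.33792807e-02, -3.41035923e-05]), 'position': array([0.16867989, 0.6011676 , 0.24366628]), 'tool_rot': array([ 1.36450732e-01,  9.90646386e-01, -9.21983624e-04, -2.93850068e-04]), 'ft_force': array([ 0.89771212, -0.67168714, -0.23397114]), 'moment': array([-0.02195075,  0.03903992, -0.01060087]), 'grip_force': 0.0, 'grip_width': 0.08711465871098965}
```

View pics/scene.png

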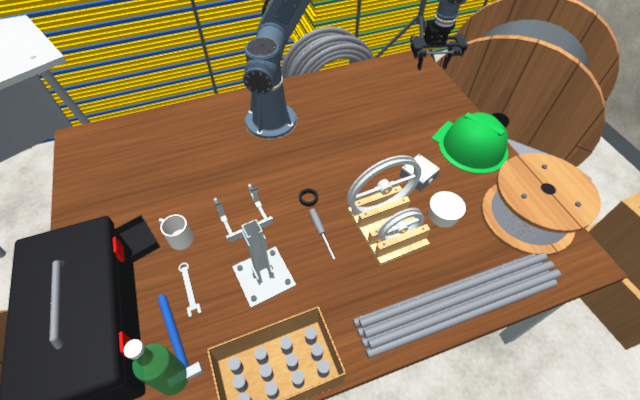

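View pics/top.png

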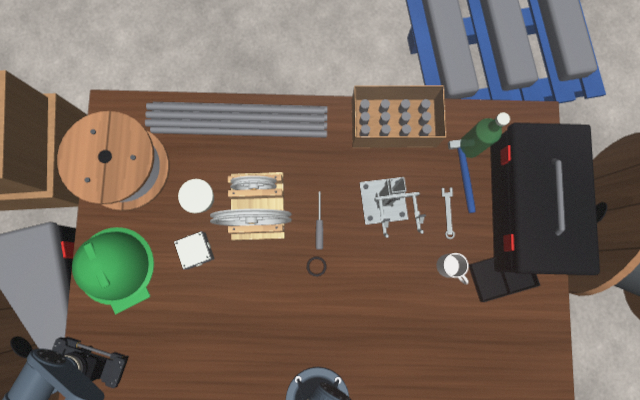

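The cradle is at top (255,205) with the large sheave at (251,217). The post foot is at top (385,200), with the hooks reaching out toward the robot (around (385,235) and (420,230)). I'll enlarge both areas.

```bash
python3 - <<'E'
from h import *
t=cv2.imread("pics/top.png");s=cv2.imread("pics/scene.png")
def cr(i,x,y,w,h): return cv2.resize(i[y:y+h,x:x+w],(400,300),interpolation=cv2.INTER_CUBIC)
a=np.hstack([cr(t,205,165,100,75),cr(t,350,165,100,75)])
b=np.hstack([cr(s,335,150,147,110),cr(s,195,180,160,120)])
cv2.imwrite("pics/crop.png",np.vstack([a,b]))
E
```

```text
(no output)
```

View pics/crop.png

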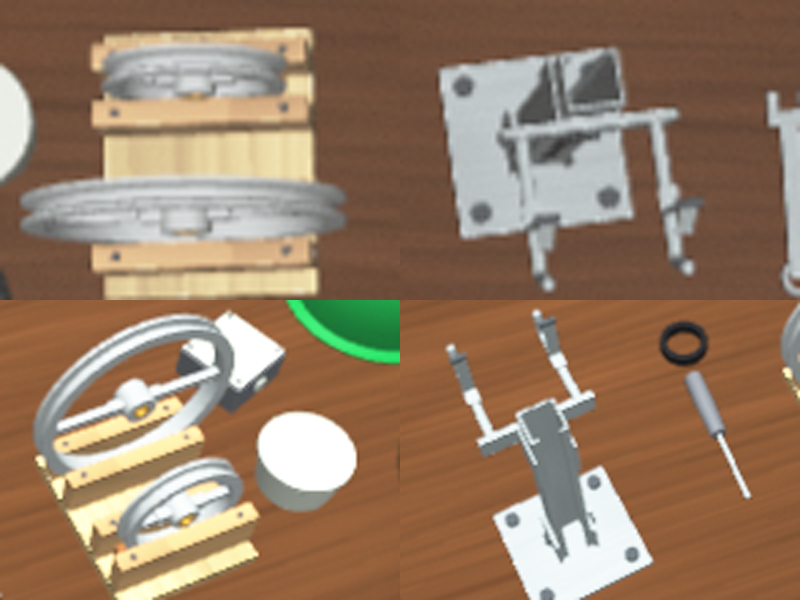

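```bash
python3 - <<'E'
from h import *
t=cam("top");s=cam("scene")
T0=lambda X,Y:(205+X/4,165+Y/4);T1=lambda X,Y:(350+(X-400)/4,165+Y/4)
S0=lambda X,Y:(335+X*.3675,150+(Y-300)*.3667);S1=lambda X,Y:(195+(X-400)*.4,180+(Y-300)*.4)
def tri(a,b):
    o1,d1=ray(t,*a);o2,d2=ray(s,*b)
    k=np.linalg.lstsq(np.c_[d1,-d2],o2-o1,rcond=None)[0];p,q=o1+d1*k[0],o2+d2*k[1]
    return ((p+q)/2).round(4),round(np.linalg.norm(p-q),4)
f=np.array([onz(t,*T1(*p),.008) for p in[(440,72),(617,47),(632,216),(463,238)]]);print(f.round(3),f.mean(0),[np.linalg.norm(f[i]-f[i-1]).round(3) for i in range(4)])
print("yaw",[np.degrees(np.arctan2(*(f[i]-f[j])[[1,0]])) for i,j in((0,3),(1,2))])
f=np.array([onz(s,*S1(*p),.008) for p in[(603,466),(652,561),(495,515)]]);print(f.round(3),(f[1]+f[2])/2)
print("tipL",tri(T1(545,283),S1(537,314)),"tipR",tri(T1(688,266),S1(452,348)))
print("hub",tri(T0(187,215),S0(137,397)))
print("small hub",tri(T0(195,82),S0(185,515)))
for z in(.25,.27):print("rim top",onz(t,*T0(187,187),z))
print("rim ends",onz(t,*T0(21,203),.145),onz(t,*T0(346,207),.145))
print("cradle",[onz(t,*T0(*p),.075).round(3) for p in[(92,43),(312,30),(318,262),(92,270)]])
E
```

```text
[[ 0.727 -0.131  0.008]
 [ 0.753 -0.286  0.008]
 [ 0.604 -0.299  0.008]
 [ 0.581 -0.153  0.008]] [ 0.66597942 -0.21731186  0.008     ] [np.float64(0.147), np.float64(0.157), np.float64(0.15), np.float64(0.148)]
yaw [np.float64(8.436964904611084), np.float64(4.853525985588989)]
[[ 0.586 -0.147  0.008]
 [ 0.732 -0.128  0.008]
 [ 0.607 -0.295  0.008]] [ 0.66932718 -0.21174457  0.008     ]
tipL (array([ 0.5216, -0.1834,  0.2683]), np.float64(0.0004)) tipR (array([ 0.5363, -0.2833,  0.27  ]), np.float64(0.0036))
hub (array([0.5752, 0.2215, 0.1552]), np.float64(0.0065))
small hub (array([0.6971, 0.2341, 0.0761]), np.float64(0.0101))
rim top [0.58329509 0.20453964 0.25      ]
rim top [0.58063139 0.20137878 0.27      ]
rim ends [0.58136971 0.3506606  0.145     ] [0.58453938 0.09564454 0.145     ]
cradle [array([0.726, 0.317, 0.075]), array([0.742, 0.134, 0.075]), array([0.547, 0.122, 0.075]), array([0.536, 0.307, 0.075])]
```

Top crop: the post yaws about 7–8°, seats near (0.553,-0.23), hook tips at z≈0.27. The large sheave hub is near (0.58,0.222,0.15) with yaw about 4°. I'll lift and turn the tool first.

Call:
drive_tool(deltas=[[[0, 0, -20, 0, 0, 0.122], [0, 0, -20, 0, 0, 0.122], [0, 0, -20, 0, 0, 0.122], [0, 0, -20, 0, 0, 0.122], [0, 0, -20, 0, 0, 0.122], [0, 0, -20, 0, 0, 0.122], [0, 0, -20, 0, 0, 0.122], [0, 0, -20, 0, 0, 0.122]]], gripper=100)

```text
time: 0.87
position: [0.1688, 0.6014, 0.4052]
tool_rot: [0.587, 0.809, -0.0, 0.0]
ft_force: [0.2, 0.1, -0.2]
grip_width: 0.0869
grip_force: 0.0
```

Call:
drive_tool(deltas=[[[0, 0, 0, 0, 0, 0.122], [0, 0, 0, 0, 0, 0.122], [0, 0, 0, 0, 0, 0], [0, 0, 0, 0, 0, 0]]])

```text
time: 1.2
position: [0.1688, 0.6014, 0.4042]
tool_rot: [0.678, 0.735, -0.0, 0.0]
ft_force: [0.1, 0.1, -0.1]
grip_width: 0.0871
grip_force: 0.0
```

Call:
drive_tool(deltas=[[[-28, 26, 0, 0, 0, 0], [-28, 26, 0, 0, 0, 0], [-28, 26, 0, 0, 0, 0], [-28, 26, 0, 0, 0, 0], [-28, 26, 0, 0, 0, 0], [-28, 26, 0, 0, 0, 0], [-28, 26, 0, 0, 0, 0], [-28, 26, 0, 0, 0, 0]]])

```text
time: 1.87
position: [0.3944, 0.3928, 0.4042]
tool_rot: [0.678, 0.735, -0.0, -0.0]
ft_force: [0.5, 1.3, -0.6]
grip_width: 0.0869
grip_force: 0.0
```

Call:
drive_tool(deltas=[[[-28, 26, 0, 0, 0, 0], [-28, 26, 0, 0, 0, 0], [-28, 26, 0, 0, 0, 0], [-28, 26, 0, 0, 0, 0], [-28, 26, 0, 0, 0, 0], [-28, 26, 0, 0, 0, 0], [0, 0, 0, 0, 0, 0], [0, 0, 0, 0, 0, 0]]])

```text
time: 2.53
position: [0.5632, 0.2371, 0.4033]
tool_rot: [0.68, 0.733, -0.001, -0.001]
ft_force: [-0.3, 1.1, -0.0]
grip_width: 0.0872
grip_force: 0.0
```

```bash
python3 - <<'E'
from h import *
c=cam("wrist");save(c,"w1.png");print(c["M"].round(3),c["f"],c["cx"],c["cy"],sensors.get_obs()["position"]);np.save("w1M.npy",c["M"])
for p in[(.577,.2215,.275),(.577,.2215,.15),(.583,.346,.15)]:print(proj(c,p))
E
```

```text
[[ 0.997 -0.073 -0.019  0.558]
 [ 0.076  0.958  0.275  0.313]
 [-0.002 -0.276  0.961  0.543]
 [ 0.     0.     0.     1.   ]] 346.93152121422645 321.90459861957476 194.92076539252966 [0.56200336 0.23832216 0.4036017 ]
(np.float64(337.4809250950251), np.float64(212.8407312598007))
(np.float64(333.09065359692295), np.float64(177.8727524758175))
(np.float64(348.57934469119164), np.float64(64.65585569736632))
```

View pics/w1.png

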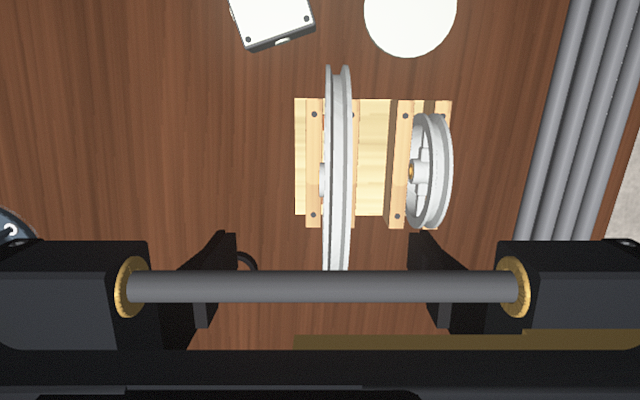

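The wrist view shows the large rim as a near-vertical band centred at u≈340 at v≈213 (its top) and u≈338 at its far end (v≈66). I'll refine that centre line numerically.

```bash
python3 - <<'E'
from h import *
c=cam("wrist");i=cv2.cvtColor(c["img"],cv2.COLOR_RGB2HSV)
m=(i[:,:,1]<50)&(i[:,:,2]>90)
for v in(68,75,85,95,180,195,205,213,225,235,250):
    r=m[v,300:375];x=np.where(r)[0]+300
    print(v,x.min() if len(x) else 0,x.max() if len(x) else 0,len(x))
    if v>170:
        for z in(.275,):print("   ",onz(c,x.min(),v,z).round(4),onz(c,x.max()+1,v,z).round(4))
# far silhouette of wheel end: y
x=np.where(m[:,330:350].any(1)[:150])[0];print("end row",x.min(),onz(c,338,x.min(),.15))
E
```

```text
68 327 349 12
75 327 351 17
85 326 352 26
95 326 352 26
180 320 373 39
    [0.5595 0.2491 0.275 ] [0.6023 0.2524 0.275 ]
195 320 374 51
    [0.5604 0.2367 0.275 ] [0.6046 0.2402 0.275 ]
205 305 374 49
    [0.5489 0.2273 0.275 ] [0.6056 0.2318 0.275 ]
213 300 369 49
    [0.5453 0.2202 0.275 ] [0.6024 0.2246 0.275 ]
225 323 351 29
    [0.5649 0.2112 0.275 ] [0.5887 0.2131 0.275 ]
235 323 351 29
    [0.5655 0.2023 0.275 ] [0.5896 0.2042 0.275 ]
250 323 350 27
    [0.5666 0.1887 0.275 ] [0.5902 0.1906 0.275 ]
end row 66 [0.57047231 0.34515984 0.15      ]
```

Call:
drive_tool(deltas=[[[-9, 7, 10, 0, 0, 0], [-9, 7, 20, 0, 0, 0], [0, 0, 25, 0, 0, 0], [0, 0, 25, 0, 0, 0], [0, 0, 20, 0, 0, 0], [0, 0, 15, 0, 0, 0], [0, 0, 10, 0, 0, 0], [0, 0, 0, 0, 0, 0]]])

```text
time: 3.3
position: [0.5753, 0.2223, 0.2767]
tool_rot: [0.679, 0.734, -0.002, -0.002]
ft_force: [-0.2, 0.3, -0.1]
grip_width: 0.0871
grip_force: 0.0
```

```bash
python3 - <<'E'
from h import *
c=cam("wrist");save(c,"w2.png");print(sensors.get_obs()["position"],sensors.get_obs()["tool_rot"])
for n in("scene",):
    s=cam(n);i=s["img"]
    cv2.imwrite("pics/s2.png",np.vstack([np.hstack([cv2.resize(i[130:230,320:450],(390,300)),c["img"][100:400:1,120:530][:300,:410]])])[:,:,::-1])
E
```

```text
[0.57638225 0.22245226 0.27842053] [ 6.78764086e-01  7.34355292e-01 -1.04650432e-03 -7.24295260e-04]
```

View pics/s2.png

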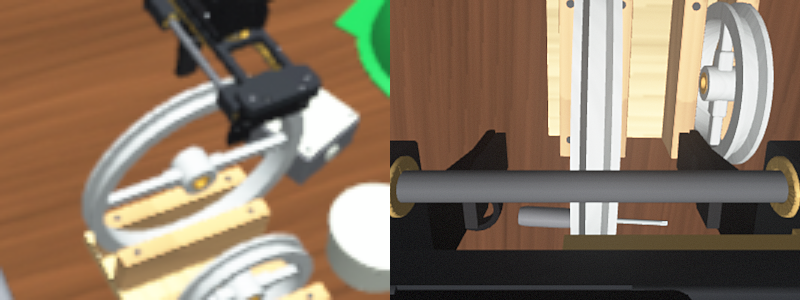

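Left crop: the gripper straddles the top of the rim. Right crop: the rim band (572–621) is centred between the fingers (about 500 and 685). I'll lower slightly and close.

Call:
drive_tool(deltas=[[[-1, 0, 4, 0, 0, 0], [0, 0, 4, 0, 0, 0], [0, 0, 0, 0, 0, 0]]])

```text
time: 3.65
position: [0.5774, 0.221, 0.2716]
tool_rot: [0.679, 0.734, 0.0, 0.0]
ft_force: [0.0, -0.5, -0.4]
grip_width: 0.0871
grip_force: 0.0
```

Call:
drive_tool(deltas=[[[0, 0, 0, 0, 0, 0], [0, 0, 0, 0, 0, 0], [0, 0, 0, 0, 0, 0], [0, 0, 0, 0, 0, 0], [0, 0, 0, 0, 0, 0], [0, 0, 0, 0, 0, 0], [0, 0, 0, 0, 0, 0], [0, 0, 0, 0, 0, 0]]], gripper=0, squeeze=35)

```text
time: 4.32
position: [0.5775, 0.221, 0.2715]
tool_rot: [0.679, 0.734, 0.0, 0.0]
ft_force: [0.3, 0.4, 0.5]
grip_width: 0.0417
grip_force: 0.0
```

Call:
drive_tool(deltas=[[[0, 0, 0, 0, 0, 0], [0, 0, 0, 0, 0, 0], [0, 0, 0, 0, 0, 0], [0, 0, 0, 0, 0, 0], [0, 0, 0, 0, 0, 0], [0, 0, 0, 0, 0, 0], [0, 0, 0, 0, 0, 0]]])

```text
time: 4.9
position: [0.5774, 0.221, 0.2715]
tool_rot: [0.679, 0.734, -0.0, -0.0]
ft_force: [0.2, 0.2, -0.9]
grip_width: 0.0215
grip_force: 34.9
```

Call:
drive_tool(deltas=[[[0, 0, -5, 0, 0, 0], [0, 0, -10, 0, 0, 0], [0, 0, -15, 0, 0, 0], [0, 0, -15, 0, 0, 0], [0, 0, -15, 0, 0, 0], [0, 0, -15, 0, 0, 0], [0, 0, -10, 0, 0, 0], [0, 0, -5, 0, 0, 0]]], squeeze=50)

```text
time: 5.57
position: [0.5778, 0.2211, 0.3633]
tool_rot: [0.679, 0.734, 0.001, 0.001]
ft_force: [0.9, -0.7, -4.9]
grip_width: 0.0215
grip_force: 49.9
```

Call:
drive_tool(deltas=[[[0, 0, 0, 0, 0, 0], [0, 0, 0, 0, 0, 0], [0, 0, 0, 0, 0, 0], [0, 0, 0, 0, 0, 0]]])

```text
time: 5.9
position: [0.5768, 0.2208, 0.3602]
tool_rot: [0.679, 0.734, -0.001, -0.001]
ft_force: [-0.4, -0.1, -6.0]
grip_width: 0.0209
grip_force: 49.9
```

```bash
python3 - <<'E'
from h import *
c=cam("wrist");s=cam("scene");t=cam("top");print(sensors.get_obs()["position"])
i=s["img"]
cv2.imwrite("pics/s3.png",np.hstack([cv2.resize(i[100:220,320:450],(433,400)),cv2.resize(t["img"][165:255,200:290],(367,400))])[:,:,::-1]);save(c,"w3.png")
E
```

```text
[0.57722074 0.22092972 0.3607866 ]
```

View pics/s3.png

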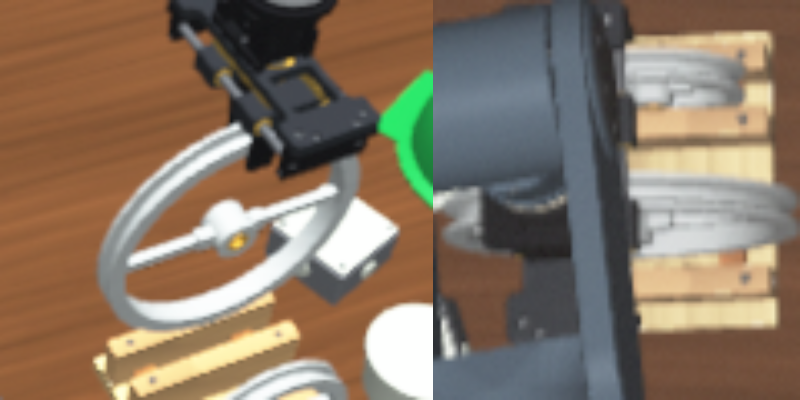

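```bash
python3 - <<'E'
from h import *
s=cam("scene")
for u,v,x in((388.5,167.5,.577),(391,173,.592),(388,160+0,.577)):
    o,d=ray(s,u,v);print((o+d*(x-o[0])/d[0]).round(4))
for z in(.235,.24,.245):print(z,proj(s,(.577,.221,z)),proj(s,(.593,.222,z)),proj(s,(.588,.222,z-.125)),proj(s,(.566,.222,z+.125)))
i=cv2.cvtColor(s["img"],cv2.COLOR_RGB2HSV)
m=((i[:,:,0]>10)&(i[:,:,0]<28)&(i[:,:,1]>150)&(i[:,:,2]>180))[100:220,320:450]
ys,xs=np.where(m[60:80,60:80]);print(xs.mean()+380,ys.mean()+160,len(xs))
E
```

```text
[0.577  0.2202 0.2456]
[0.592  0.2226 0.2363]
[0.577  0.2126 0.2819]
0.235 (np.float64(388.20092854832535), np.float64(169.74656420799963)) (np.float64(390.90730590338956), np.float64(173.57377196709425)) (np.float64(384.1763437814803), np.float64(197.17956730126866)) (np.float64(393.59701584469127), np.float64(137.28592210785894))
0.24 (np.float64(388.45352800248884), np.float64(168.6597683795629)) (np.float64(391.17124695512786), np.float64(172.4921476892416)) (np.float64(384.397029320823), np.float64(196.26246942171935)) (np.float64(393.89225285288535), np.float64(135.98084846824298))
0.245 (np.float64(388.7078826491852), np.float64(167.56542092782954)) (np.float64(391.4370358570865), np.float64(171.40295096425683)) (np.float64(384.61913240555396), np.float64(195.3394806810213)) (np.float64(394.1897231570953), np.float64(134.66590270664074))
390.8 172.4 10
```

Call:
drive_tool(deltas=[[[0, 0, -8, 0, 0, -0.026], [-5, -2, -8, 0, 0, -0.026], [-15, -5, -8, 0, 0, 0], [-22, -7.5, -8, 0, 0, 0], [-22, -7.5, -8, 0, 0, 0], [-22, -7.5, -8, 0, 0, 0], [-22, -7.5, -8, 0, 0, 0], [-22, -7.5, -8, 0, 0, 0]]])

```text
time: 6.77
position: [0.549, 0.0844, 0.4262]
tool_rot: [0.66, 0.751, -0.0, 0.0]
ft_force: [0.7, -0.1, -6.3]
grip_width: 0.0215
grip_force: 49.9
```

Call:
drive_tool(deltas=[[[-22, -7.5, -8, 0, 0, 0], [-22, -7.5, -8, 0, 0, 0], [-22, -7.5, -8, 0, 0, 0], [-22, -7.5, -8, 0, 0, 0], [-22, -7.5, -8, 0, 0, 0], [-22, -7.5, -8, 0, 0, 0], [-22, -7.5, -8, 0, 0, 0], [-22, -7.5, -8, 0, 0, 0]]])

```text
time: 7.43
position: [0.5117, -0.0976, 0.4903]
tool_rot: [0.661, 0.751, -0.0, 0.0]
ft_force: [-0.4, 0.7, -6.2]
grip_width: 0.0214
grip_force: 49.9
```

Call:
drive_tool(deltas=[[[-22, -7.5, -8, 0, 0, 0], [-22, -7.5, -8, 0, 0, 0], [-22, -7.5, -8, 0, 0, 0], [-20, -7.5, -4, 0, 0, 0], [-15, -5, -4, 0, 0, 0], [-8, -3, 0, 0, 0, 0], [0, 0, 0, 0, 0, 0], [0, 0, 0, 0, 0, 0]]])

```text
time: 8.1
position: [0.4888, -0.2086, 0.5212]
tool_rot: [0.661, 0.751, 0.0, -0.001]
ft_force: [-0.3, 0.4, -5.6]
grip_width: 0.0214
grip_force: 50.0
```

```bash
python3 - <<'E'
from h import *
c=cam("wrist");save(c,"w4.png");o=sensors.get_obs();print(o["position"],o["tool_rot"],o["ft_force"],o["time"]);np.save("w4M.npy",c["M"])
for p in[(.529,-.1834,.274),(.5363,-.2833,.274)]:print(proj(c,p))
E
```

```text
[ 0.48896498 -0.20797371  0.5211581 ] [ 6.60046260e-01  7.51224208e-01  4.89735339e-04 -9.40074077e-04] [-0.87859588  0.68319761 -5.32254634] 8.15
(np.float64(360.43030108111134), np.float64(147.67633629725648))
(np.float64(353.2856218104753), np.float64(231.1593914594108))
```

View pics/w4.png

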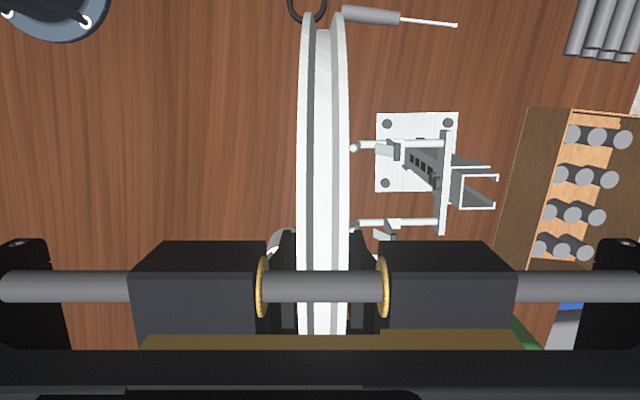

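```bash
python3 - <<'E'
import cv2
i=cv2.imread("pics/w4.png")[100:250,330:510]
cv2.imwrite("pics/w4c.png",cv2.resize(i,(720,600),interpolation=cv2.INTER_CUBIC))
E
```

```text
(no output)
```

View pics/w4c.png

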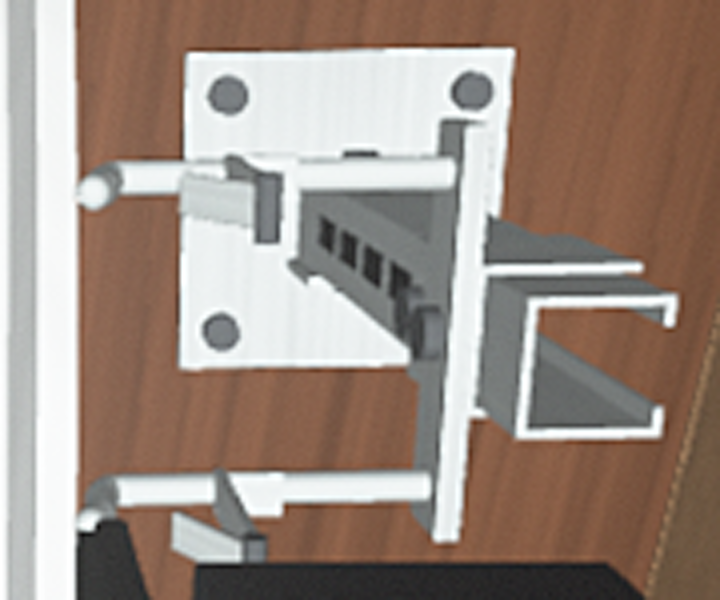

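Zoomed wrist view: foot corners at (187,52), (515,48) and (180,368). Bar centre lines at Y≈173 and 489, hook tips at (97,193) and (90,518), post top corners at (525,298), (678,296) and (518,437).

```bash
python3 - <<'E'
from h import *
c=cam("wrist");c["M"]=np.load("w4M.npy");t=cam("top")
P=lambda X,Y:(330+X/4,100+Y/4)
f=np.array([onz(c,*P(*p),.008) for p in((187,52),(515,48),(180,368))]);print(f.round(4),(f[1]+f[2])/2, np.degrees(np.arctan2(*(f[1]-f[0])[[1,0]])),np.degrees(np.arctan2(*(f[0]-f[2])[[1,0]]))-90,np.linalg.norm(f[1]-f[0]),np.linalg.norm(f[2]-f[0]))
f=np.array([onz(c,*P(*p),.285) for p in((525,298),(678,296),(518,437),(662,437))]);print("top",f.round(4),f.mean(0),np.linalg.norm(f[1]-f[0]),np.linalg.norm(f[2]-f[0]))
for z in(.241,.25,.26,.27):
    a,b,a2,b2=[onz(c,*P(*p),z) for p in((300,173),(300,489),(430,172.5),(420,487))]
    d=(a2-a)/np.linalg.norm(a2-a);n=np.array([-d[1],d[0],0]);print(z,(a-b)@n,np.degrees(np.arctan2(d[1],d[0])),(a+b)/2)
for z in(.274,.285,.295):
    print("tips",z,onz(c,*P(97,192),z).round(4),onz(c,*P(90,518),z).round(4))
T1=lambda X,Y:(350+(X-400)/4,165+Y/4)
for a,b in((P(97,192),T1(545,283)),(P(90,518),T1(688,266))):
    o1,d1=ray(c,*a);o2,d2=ray(t,*b)
    k=np.linalg.lstsq(np.c_[d1,-d2],o2-o1,rcond=None)[0];p,q=o1+d1*k[0],o2+d2*k[1];print("tri",p.round(4),q.round(4))
E
```

```text
[[ 0.5827 -0.1507  0.008 ]
 [ 0.7315 -0.1297  0.008 ]
 [ 0.6049 -0.2994  0.008 ]] [ 0.66819824 -0.21457544  0.008     ] 8.013928182619445 8.510263817905852 0.15024784774367317 0.15039885718473964
top [[ 0.6432 -0.1971  0.285 ]
 [ 0.6852 -0.1912  0.285 ]
 [ 0.6508 -0.2371  0.285 ]
 [ 0.6916 -0.2318  0.285 ]] [ 0.66770547 -0.21429476  0.285     ] 0.04234868107001658 0.04064031774688526
0.241 0.10159535933510591 7.555523403010763 [ 0.59559191 -0.22539589  0.241     ]
0.25 0.09942077522264606 7.555523403010749 [ 0.59310552 -0.22343621  0.25      ]
0.26 0.09700457065324633 7.555523403010774 [ 0.59034286 -0.22125878  0.26      ]
0.27 0.09458836608384659 7.555523403010756 [ 0.5875802  -0.21908136  0.27      ]
tips 0.274 [ 0.5222 -0.1846  0.274 ] [ 0.535  -0.2813  0.274 ]
tips 0.285 [ 0.521  -0.1832  0.285 ] [ 0.5335 -0.2771  0.285 ]
tips 0.295 [ 0.5199 -0.1819  0.295 ] [ 0.532  -0.2733  0.295 ]
tri [ 0.5236 -0.1863  0.2617] [ 0.5221 -0.1847  0.2613]
tri [ 0.5378 -0.2887  0.2547] [ 0.5375 -0.2888  0.2546]
```

Everything agrees: post (0.668,-0.214), yaw 8.1°, seat at (0.554,-0.231), bar top about 0.249. So home TCP z is about 0.272, and I'll approach at 0.332.

Call:
drive_tool(deltas=[[[-8, -4, 5, 0, 0, -0.012], [-8, -4, 20, 0, 0, 0], [-8, -3, 30, 0, 0, 0], [-7, -2.5, 30, 0, 0, 0], [0, 0, 30, 0, 0, 0], [0, 0, 30, 0, 0, 0], [0, 0, 25, 0, 0, 0], [0, 0, 15, 0, 0, 0]]])

```text
time: 8.92
position: [0.4792, -0.2394, 0.3333]
tool_rot: [0.655, 0.756, -0.0, -0.003]
ft_force: [-0.2, 0.9, -3.6]
grip_width: 0.0211
grip_force: 50.0
```

Call:
drive_tool(deltas=[[[0, 0, 4, 0, 0, 0], [0, 0, 0, 0, 0, 0], [0, 0, 0, 0, 0, 0]]])

```text
time: 9.17
position: [0.4812, -0.2414, 0.3336]
tool_rot: [0.655, 0.755, 0.0, 0.001]
ft_force: [-0.0, -0.9, -6.0]
grip_width: 0.0211
grip_force: 50.0
```

```bash
cat > g.py <<'E'
from h import *
o=sensors.get_obs();p=o["position"];m=R.from_quat(o["tool_rot"]).as_matrix()
a=np.radians(8.1);ex=np.array([np.cos(a),np.sin(a),0]);ey=np.array([-ex[1],ex[0],0])
g=np.array(p)+m[:,2]*.003;h=np.array(p)+m[:,2]*.120;S=np.array([.5541,-.2306,.249])
print("grip-seat post xy",((g-S)@ex*1e3).round(1),((g-S)@ey*1e3).round(1),"hub",((h-S)@ex*1e3).round(1),"z above home",(p[2]-.272)*1e3,"yaw err deg",np.degrees(np.arctan2(m[1,1],m[0,1]))-8.1,"F post",[(np.array(o["ft_force"])@e).round(2) for e in(ex,ey,[0,0,1])],"M",o["moment"],"t",o["time"])
E
python3 g.py
```

```text
grip-seat post xy -73.7 -0.4 hub -73.5 z above home 61.56189170119647 yaw err deg 0.033331545048424616 F post [np.float64(-0.14), np.float64(-0.85), np.float64(-5.96)] M [-0.18642806  0.01775216 -0.03464182] t 9.1667
```

Call:
drive_tool(deltas=[[[0, 4, 0, 0, 0, 0], [0, 8, 0, 0, 0, 0], [0, 10, 0, 0, 0, 0], [0, 10, 0, 0, 0, 0], [0, 8, 0, 0, 0, 0], [0, 4, 0, 0, 0, 0], [0, 0, 0, 0, 0, 0]]])

```text
time: 9.75
position: [0.5252, -0.2351, 0.3324]
tool_rot: [0.655, 0.756, 0.0, 0.0]
ft_force: [0.1, 0.2, -5.4]
grip_width: 0.0214
grip_force: 50.0
```

Call:
drive_tool(deltas=[[[0, 3, 0, 0, 0, 0], [0, 6, 0, 0, 0, 0], [0, 7, 0, 0, 0, 0], [0, 6, 0, 0, 0, 0], [0, 4, 0, 0, 0, 0], [0, 2, 0, 0, 0, 0], [0, 0, 0, 0, 0, 0]]])

```text
time: 10.33
position: [0.5521, -0.2312, 0.3324]
tool_rot: [0.655, 0.755, 0.0, 0.0]
ft_force: [-0.8, -0.2, -5.0]
grip_width: 0.0212
grip_force: 50.0
```

```bash
python3 g.py; python3 - <<'E'
from h import *
c=cam("scene");w=cam("wrist");save(w,"w5.png")
cv2.imwrite("pics/s5.png",np.hstack([cv2.resize(c["img"][150:280,180:310],(400,400),interpolation=cv2.INTER_CUBIC),cv2.resize(w["img"][40:240,300:500],(400,400))])[:,:,::-1])
E
```

```text
grip-seat post xy -2.1 -0.3 hub -2.0 z above home 60.43978014832341 yaw err deg 0.003497379494438846 F post [np.float64(-0.78), np.float64(-0.13), np.float64(-5.01)] M [-0.10502506  0.10088889  0.00648403] t 10.3333
```

View pics/s5.png

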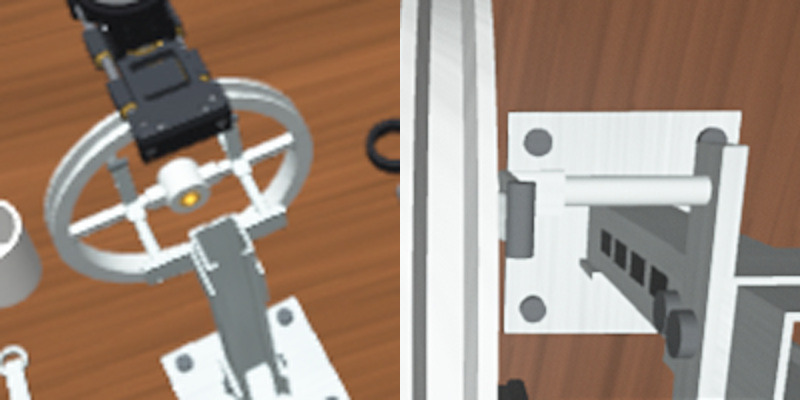

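Left: both bars thread the wheel above its arms and the rim is over the seats. Right: the rim edge is just in front of the upstand. Next is a slow descent.

Call:
drive_tool(deltas=[[[0, 0, 2, 0, 0, 0], [0, 0, 2, 0, 0, 0], [0, 0, 2, 0, 0, 0], [0, 0, 2, 0, 0, 0], [0, 0, 2, 0, 0, 0], [0, 0, 2, 0, 0, 0], [0, 0, 0, 0, 0, 0]]])

```text
time: 11.02
position: [0.5513, -0.2312, 0.32]
tool_rot: [0.656, 0.755, -0.0, -0.001]
ft_force: [-0.8, -0.3, -5.9]
grip_width: 0.0211
grip_force: 50.0
```

Call:
drive_tool(deltas=[[[0, 0, 1.5, 0, 0, 0], [0, 0, 1.5, 0, 0, 0], [0, 0, 1.5, 0, 0, 0], [0, 0, 1.5, 0, 0, 0], [0, 0, 0, 0, 0, 0]]])

```text
time: 11.43
position: [0.5509, -0.2316, 0.3151]
tool_rot: [0.656, 0.755, -0.001, -0.0]
ft_force: [-4.6, -0.2, 0.6]
grip_width: 0.0214
grip_force: 50.0
```

```bash
python3 g.py
```

```text
grip-seat post xy -3.4 -0.6 hub -3.5 z above home 43.05744802178663 yaw err deg -0.0183917906990807 F post [np.float64(-4.6), np.float64(0.44), np.float64(0.58)] M [-0.22458059  0.89268915  0.02549828] t 11.4333
```

Call:
drive_tool(deltas=[[[0, 1, 1.5, 0, 0, 0], [0, 1, 1.5, 0, 0, 0], [0, 0.5, 1.5, 0, 0, 0], [0, 0, 1.5, 0, 0, 0], [0, 0, 0, 0, 0, 0]]])

```text
time: 11.85
position: [0.5514, -0.2317, 0.3095]
tool_rot: [0.655, 0.755, -0.003, -0.002]
ft_force: [-10.5, -1.7, 4.7]
grip_width: 0.0216
grip_force: 50.0
```

Call:
drive_tool(deltas=[[[0, 0.5, 1.5, 0, 0, 0], [0, 0.5, 1.5, 0, 0, 0], [0, 0, 1.5, 0, 0, 0], [0, 0, 1.5, 0, 0, 0], [0, 0, 0, 0, 0, 0]]])

```text
time: 12.27
position: [0.5516, -0.2316, 0.3033]
tool_rot: [0.655, 0.755, -0.003, -0.002]
ft_force: [-11.6, -1.8, 4.4]
grip_width: 0.0213
grip_force: 50.0
```

```bash
python3 g.py
```

```text
grip-seat post xy -2.7 -0.6 hub -3.6 z above home 31.278170185276565 yaw err deg -0.007385784867206979 F post [np.float64(-11.77), np.float64(-0.15), np.float64(4.39)] M [-0.44710615  2.07426203  0.0076693 ] t 12.2667
```

Call:
drive_tool(deltas=[[[0, 0.5, 1.5, 0, 0, 0], [0, 0.5, 1.5, 0, 0, 0], [0, 0, 1.5, 0, 0, 0], [0, 0, 1.5, 0, 0, 0], [0, 0, 0, 0, 0, 0]]])

```text
time: 12.68
position: [0.5518, -0.2314, 0.2966]
tool_rot: [0.655, 0.755, -0.004, -0.003]
ft_force: [-12.4, -2.9, 2.6]
grip_width: 0.0213
grip_force: 50.0
```

Call:
drive_tool(deltas=[[[0, 0, 1.5, 0, 0, 0], [0, 0, 1.5, 0, 0, 0], [0, 0, 1.5, 0, 0, 0], [0, 0, 1.5, 0, 0, 0], [0, 0, 0, 0, 0, 0]]])

```text
time: 13.1
position: [0.5515, -0.231, 0.2898]
tool_rot: [0.655, 0.755, -0.004, -0.004]
ft_force: [-12.3, -2.7, 2.3]
grip_width: 0.0213
grip_force: 50.0
```

```bash
python3 g.py
```

```text
grip-seat post xy -2.7 0.0 hub -4.0 z above home 17.848051689225098 yaw err deg -0.0035572895579267794 F post [np.float64(-12.55), np.float64(-0.94), np.float64(2.27)] M [-0.45353297  2.14503802  0.0597042 ] t 13.1
```

Call:
drive_tool(deltas=[[[0, 0, 1, 0, 0, 0], [0, 0, 1, 0, 0, 0], [0, 0, 1, 0, 0, 0], [0, 0, 1, 0, 0, 0], [0, 0, 1, 0, 0, 0], [0, 0, 1, 0, 0, 0], [0, 0, 0, 0, 0, 0]]])

```text
time: 13.68
position: [0.5515, -0.2309, 0.2839]
tool_rot: [0.655, 0.755, -0.004, -0.004]
ft_force: [-13.3, -1.8, 1.1]
grip_width: 0.0215
grip_force: 50.0
```

Call:
drive_tool(deltas=[[[0, 0, 1, 0, 0, 0], [0, 0, 1, 0, 0, 0], [0, 0, 1, 0, 0, 0], [0, 0, 0, 0, 0, 0]]])

```text
time: 14.02
position: [0.5516, -0.2309, 0.281]
tool_rot: [0.655, 0.755, -0.003, -0.004]
ft_force: [-12.2, -1.3, 2.8]
grip_width: 0.0212
grip_force: 50.0
```

```bash
python3 g.py
```

```text
grip-seat post xy -2.6 0.1 hub -3.8 z above home 8.970549527280658 yaw err deg -0.004108769921105093 F post [np.float64(-12.28), np.float64(0.44), np.float64(2.79)] M [-0.42084346  2.07279458  0.03417518] t 14.0167
```

Call:
drive_tool(deltas=[[[0, 0, 1, 0, 0, 0], [0, 0, 1, 0, 0, 0], [0, 0, 0, 0, 0, 0]]])

```text
time: 14.27
position: [0.5516, -0.2309, 0.279]
tool_rot: [0.655, 0.755, -0.003, -0.004]
ft_force: [-12.0, -2.6, 1.3]
grip_width: 0.0211
grip_force: 50.0
```

Call:
drive_tool(deltas=[[[0, 0, 0.8, 0, 0, 0], [0, 0, 0.8, 0, 0, 0], [0, 0, 0, 0, 0, 0]]])

```text
time: 14.52
position: [0.5516, -0.2309, 0.2774]
tool_rot: [0.655, 0.755, -0.003, -0.004]
ft_force: [-12.5, -2.5, 2.0]
grip_width: 0.0215
grip_force: 50.0
```

Call:
drive_tool(deltas=[[[0, 0, 0.8, 0, 0, 0], [0, 0, 0.8, 0, 0, 0], [0, 0, 0, 0, 0, 0]]])

```text
time: 14.77
position: [0.5517, -0.2309, 0.2758]
tool_rot: [0.655, 0.755, -0.003, -0.004]
ft_force: [-12.2, -2.9, 1.6]
grip_width: 0.0211
grip_force: 50.0
```

Call:
drive_tool(deltas=[[[0, 0, 0.8, 0, 0, 0], [0, 0, 0.8, 0, 0, 0], [0, 0, 0, 0, 0, 0]]])

```text
time: 15.02
position: [0.5518, -0.2309, 0.2742]
tool_rot: [0.655, 0.755, -0.003, -0.004]
ft_force: [-12.3, -2.5, 1.2]
grip_width: 0.0213
grip_force: 50.0
```

Call:
drive_tool(deltas=[[[0, 0, 0.8, 0, 0, 0], [0, 0, 0.8, 0, 0, 0], [0, 0, 0, 0, 0, 0]]])

```text
time: 15.27
position: [0.5534, -0.2306, 0.2722]
tool_rot: [0.655, 0.755, -0.002, -0.003]
ft_force: [-7.0, -1.9, -2.3]
grip_width: 0.0216
grip_force: 50.1
```

Call:
drive_tool(deltas=[[[0, 0, 0.8, 0, 0, 0], [0, 0, 0.8, 0, 0, 0], [0, 0, 0, 0, 0, 0]]])

```text
time: 15.52
position: [0.5553, -0.2303, 0.2707]
tool_rot: [0.656, 0.755, -0.0, -0.001]
ft_force: [-0.8, -0.4, -6.0]
grip_width: 0.0212
grip_force: 50.0
```

The -x push has gone and the vertical force is back to bare weight, so both keepers snapped shut. Now sink gently.

Call:
drive_tool(deltas=[[[0, 0, 0.5, 0, 0, 0], [0, 0, 0.5, 0, 0, 0], [0, 0, 0, 0, 0, 0]]])

```text
time: 15.77
position: [0.5565, -0.2306, 0.2701]
tool_rot: [0.656, 0.755, 0.0, 0.0]
ft_force: [-0.7, -0.5, -6.7]
grip_width: 0.0208
grip_force: 50.0
```

Call:
drive_tool(deltas=[[[0, 0, 0.5, 0, 0, 0], [0, 0, 0.5, 0, 0, 0], [0, 0, 0, 0, 0, 0]]])

```text
time: 16.02
position: [0.5564, -0.2308, 0.2697]
tool_rot: [0.655, 0.755, 0.0, 0.001]
ft_force: [0.9, -0.0, -4.0]
grip_width: 0.0213
grip_force: 50.0
```

Call:
drive_tool(deltas=[[[0, 0, 0.5, 0, 0, 0], [0, 0, 0, 0, 0, 0]]])

```text
time: 16.18
position: [0.5564, -0.2308, 0.2694]
tool_rot: [0.656, 0.755, 0.0, 0.001]
ft_force: [-0.1, -0.0, -3.1]
grip_width: 0.0214
grip_force: 50.0
```

Call:
drive_tool(deltas=[[[0, -0.5, 0.6, 0, 0, 0], [0, -0.5, 0.6, 0, 0, 0], [0, 0, 0, 0, 0, 0]]])

```text
time: 16.43
position: [0.5562, -0.2309, 0.2692]
tool_rot: [0.656, 0.755, 0.001, 0.002]
ft_force: [2.3, 1.8, 2.6]
grip_width: 0.0215
grip_force: 50.0
```

Call:
drive_tool(deltas=[[[0, 0, 0.6, 0, 0, 0], [0, 0, 0.6, 0, 0, 0], [0, 0, 0, 0, 0, 0]]])

```text
time: 16.68
position: [0.5563, -0.231, 0.2691]
tool_rot: [0.656, 0.755, 0.001, 0.002]
ft_force: [1.3, 2.5, 7.9]
grip_width: 0.0212
grip_force: 50.0
```

Call:
drive_tool(deltas=[[[0, 0, 0.4, 0, 0, 0], [0, 0, 0, 0, 0, 0], [0, 0, 0, 0, 0, 0], [0, 0, 0, 0, 0, 0]]])

```text
time: 17.02
position: [0.5563, -0.231, 0.2691]
tool_rot: [0.655, 0.755, 0.001, 0.002]
ft_force: [0.7, 2.8, 9.3]
grip_width: 0.0215
grip_force: 50.0
```

Call:
drive_tool(deltas=[[[0, 0, 0, 0, 0, 0], [0, 0, 0, 0, 0, 0], [0, 0, 0, 0, 0, 0], [0, 0, 0, 0, 0, 0], [0, 0, 0, 0, 0, 0], [0, 0, 0, 0, 0, 0], [0, 0, 0, 0, 0, 0], [0, 0, 0, 0, 0, 0]]])

```text
time: 17.68
position: [0.5563, -0.231, 0.2691]
tool_rot: [0.655, 0.755, 0.001, 0.002]
ft_force: [0.7, 2.4, 9.3]
grip_width: 0.0216
grip_force: 50.0
```

```bash
python3 g.py; python3 - <<'E'
from h import *
c=cam("scene");w=cam("wrist");
cv2.imwrite("pics/s6.png",np.hstack([cv2.resize(c["img"][150:280,180:310],(400,400),interpolation=cv2.INTER_CUBIC),cv2.resize(w["img"][40:240,300:500],(400,400))])[:,:,::-1])
E
```

```text
grip-seat post xy 2.1 -0.7 hub 2.6 z above home -2.899835931398531 yaw err deg -0.011679217753162163 F post [np.float64(1.01), np.float64(2.26), np.float64(9.27)] M [ 0.27957023 -0.01412183  0.07158892] t 17.6833
```

View pics/s6.png

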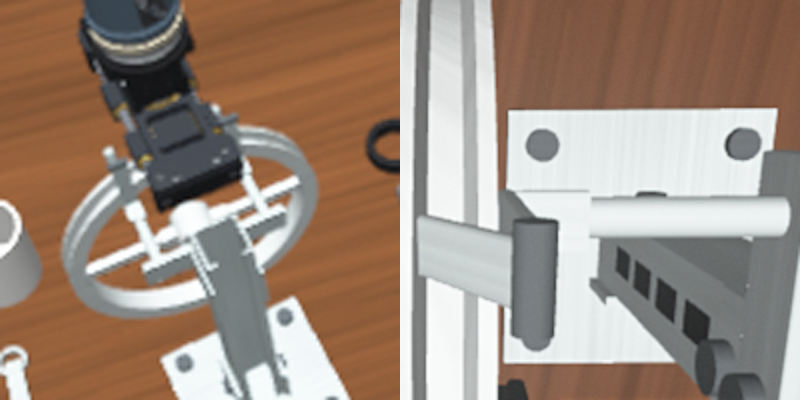

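The keeper lies shut over the rim and about 15 N has been held for over a second. I'll relieve the load, then release.

Call:
drive_tool(deltas=[[[0, 0, -0.6, 0, 0, 0], [0, 0, -0.6, 0, 0, 0], [0, 0, -0.5, 0, 0, 0], [0, 0, 0, 0, 0, 0], [0, 0, 0, 0, 0, 0]]])

```text
time: 18.2
position: [0.5562, -0.2309, 0.2691]
tool_rot: [0.656, 0.755, 0.001, 0.002]
ft_force: [3.0, 2.4, 6.6]
grip_width: 0.0212
grip_force: 50.0
```

Call:
drive_tool(deltas=[[[0, 0, 0, 0, 0, 0], [0, 0, 0, 0, 0, 0], [0, 0, 0, 0, 0, 0], [0, 0, 0, 0, 0, 0], [0, 0, 0, 0, 0, 0]]], squeeze=10)

```text
time: 18.62
position: [0.5561, -0.231, 0.2691]
tool_rot: [0.656, 0.755, 0.001, 0.001]
ft_force: [2.6, 2.0, 6.1]
grip_width: 0.0218
grip_force: 10.0
```

Call:
drive_tool(deltas=[[[0, 0, 0, 0, 0, 0], [0, 0, 0, 0, 0, 0], [0, 0, 0, 0, 0, 0], [0, 0, 0, 0, 0, 0], [0, 0, 0, 0, 0, 0], [0, 0, 0, 0, 0, 0], [0, 0, 0, 0, 0, 0], [0, 0, 0, 0, 0, 0]]], gripper=65)

```text
time: 19.28
position: [0.5549, -0.2308, 0.2678]
tool_rot: [0.656, 0.755, -0.0, -0.0]
ft_force: [-0.0, -0.1, 0.4]
grip_width: 0.0559
grip_force: 0.0
```

Call:
drive_tool(deltas=[[[0, 0, -4, 0, 0, 0], [0, 0, -8, 0, 0, 0], [0, 0, -15, 0, 0, 0], [0, 0, -20, 0, 0, 0], [0, 0, -25, 0, 0, 0], [0, 0, -30, 0, 0, 0], [0, 0, -30, 0, 0, 0], [0, 0, -30, 0, 0, 0]]])

```text
time: 19.95
position: [0.5548, -0.2306, 0.4324]
tool_rot: [0.656, 0.755, 0.0, 0.0]
ft_force: [0.3, -0.4, 0.1]
grip_width: 0.0564
grip_force: 0.0
```

Call:
drive_tool(deltas=[[[0, 0, -30, 0, 0, 0], [0, 0, -20, 0, 0, 0], [0, 0, 0, 0, 0, 0], [0, 0, 0, 0, 0, 0], [0, 0, 0, 0, 0, 0], [0, 0, 0, 0, 0, 0], [0, 0, 0, 0, 0, 0], [0, 0, 0, 0, 0, 0]]])

```text
time: 20.62
position: [0.5548, -0.2306, 0.4786]
tool_rot: [0.656, 0.755, -0.0, -0.001]
ft_force: [-0.4, 0.3, 0.2]
grip_width: 0.0565
grip_force: 0.0
```

```bash
python3 - <<'E'
from h import *
c=cam("scene");w=cam("wrist");
cv2.imwrite("pics/s7.png",np.hstack([cv2.resize(c["img"][150:280,180:310],(400,400),interpolation=cv2.INTER_CUBIC),cv2.resize(w["img"][40:240,250:450],(400,400))])[:,:,::-1])
E
```

```text
(no output)
```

View pics/s7.png

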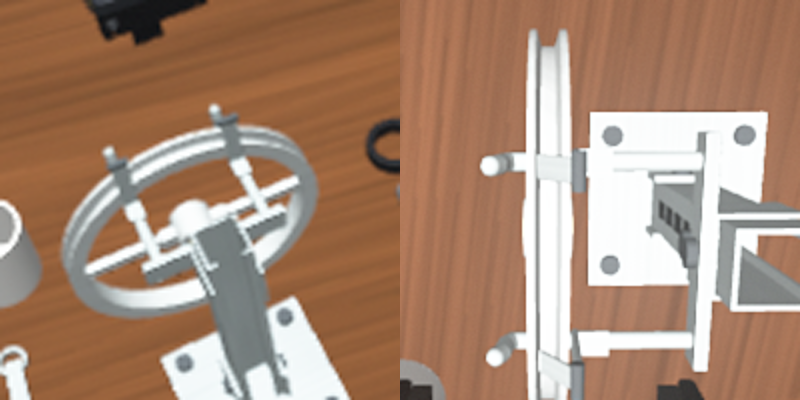

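The sheave hangs on both bars, with both keepers shut over the rim and the gripper clear above it.

```bash
python3 -c "
from rig import ticket
print(ticket.hand_in())"
```

```text
the job is handed in; nothing more can be done
None
```

The large sheave is hanging on both hooks with both keepers shut above the rim, was borne down at about 15 N for just over a second, then released with the gripper clear; the job is handed in, and no verdict came back.

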